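# Clamp the drying stand and put the titration vessel on its peg

### The job

First clamp the drying stand down: turn both of its black clamp knobs clockwise all the way to their stops. Then take the tall white titration vessel from the draining cradle, turn it mouth-down and lower it over the stand's free peg, keeping hold of it until its rim is down at the plate, and leave it standing there squarely upside down. Leave the beaker on the other peg where it is, and do not knock over the amber reagent bottle or the wash bottle.

Things in the scene. Friction and masses are not known exactly. Their poses are not given: they have to be found in the camera images.
- stand: Drying stand, fixed: an aluminium plate 150 mm (its x) by 440 mm (its y) and 14 mm thick, carrying clamp knob A at x 0, y +180 mm, the free peg at x +30, y +60, the occupied peg at x +30, y -60, and clamp knob B at x 0, y -180. Origin: centre of the plate's underside, on the bench; z up.
- free_peg (a point): Foot of the empty grey peg, on its axis at the level of the plate's top. The peg is upright, 36 mm in diameter up to 58 mm above this point, then tapers to 14 mm diameter at its tip 80 mm above this point.
- knob_a (a joint): Turn of clamp knob A (rad): grows clockwise seen from above; stop at 1.571 (clamped). Stiff (0.12 N m), stays where left. At 0 its grip bar lies along the stand's x axis, at the stop along the stand's y axis.
- knob_a_grip (a point): On knob A's axis, 50 mm above the bench, 12 mm below the top of its grip bar. The black knob is a disc 60 mm in diameter (top 28 mm above the bench) with an upright grip bar on it, 64 mm long, 18 mm thick, 34 mm high (28 to 62 mm above the bench). This frame turns with the knob: x along the bar, y across it, z up.
- knob_b (a joint): Turn of clamp knob B, the same kind as A: grows clockwise seen from above, stop at 1.571.
- knob_b_grip (a point): As knob_a_grip, for knob B at the other end of the stand.
- cradle: Draining cradle, fixed: base plate 140 x 90 x 8 mm with two steel rails (10 mm thick, 38 mm apart) along the base's long (x) axis, sloping down 30 degrees towards its +x end, where a 26 mm high, 52 mm wide lip closes them. Origin: on the bench, 90 mm before (-x) the centre of the base's underside.
- vessel: Titration vessel: white plastic tube closed at one end, 140 mm long, outer diameter 54 mm (38 at the closed end, 54 from 10 mm on), wall 3 mm, floor 4 mm, about 120 g. Origin: centre of the closed end's outside; z runs along its axis to the open mouth. It starts on the cradle's rails, sloping 30 degrees, mouth at the lower (+x) end by the lip, closed end towards the robot.
- vessel_rim (a point): Centre of the vessel's mouth, at the level of its rim, 140 mm from the origin.
- beaker: Short wide white beaker, 64 mm in diameter and 92 mm long, already upside down on the stand's other peg; not to be moved. Origin: centre of the outside of its bottom (now uppermost); z points to its mouth (down).
- reagent: Amber reagent bottle, 84 mm in diameter and 190 mm high, standing beyond the stand. Origin: centre of its underside, z up.
- wash: White wash bottle with a spout, 64 mm in diameter and about 190 mm high, standing beyond the cradle. Origin: centre of its underside, z up.
There are look-alikes about, which are no part of the job. What is shaped like the vessel but purple or turquoise is not meant.

How it is judged:
By the outcome, as a careful person would: the job done as asked, in the order asked, and still so for the second after the job is handed in, with the robot touching nothing.
It also fails if it takes over 70 s, if anything falls off the work surface, if the arm or the gripper's body presses on something with over 40 N, if the wrist force passes 120 N, or if a joint passes its speed limit or range.

### The arm

A 6-joint arm with a two-finger parallel gripper is mounted at the origin on the work surface. World frame = base frame: x ahead of the robot, y to its left, z up, the work surface at z = 0. Lengths are in m, angles in degrees, forces in N, time in s.
With the tool pointing down it reaches from about 0.35 to 0.775 m from the base axis. Payload 5.5 kg.
Tool frame: the origin (TCP) lies midway between the tips of the shut fingers; the grasp point (between the pads) lies 19 mm behind it; z points along the fingers, y is the line along which they close (so a half turn about z gives the same grasp; the last joint's range is limited). The gripper opens to 85 mm and grips with 20 to 120 N. Pads are 22 mm wide; open, the fingers measure 114 mm over their backs; the gripper's body (76 mm by 85 mm) begins 54 mm behind the grasp point. The pads swing forward as they close: fully open they stand 13 mm farther back than shut.
Start: joints at [55.543, 17.945, 2.641, 74.691, 0, 82.002], TCP at [0.256, 0.515, 0.231] pointing down, gripper open.
Joint ranges: [-158.12, 158.12], [-49.38, 96.58], [-58.88, 72.47], [-126.05, 133.96], [-84.25, 85.87], [-180, 180]. Speed limits (degrees/s): [147.25, 147.25, 180, 180, 180, 180].

### API

Orientations are given as a 3x3 rotation matrix whose columns are the frame's x, y, z axes.
In Python, from plant import manip gives the robot as it stands.
- The arm moves only by the shell command python3 -m pendant 'ROWS' [OPENING]. ROWS is JSON, a list of rows, each a list of 6 numbers: the shift along the tool's x, y, z in units of 30 mm (1.0 is 30 mm), then the turn, a rotation vector about the tool's x, y, z in units of 6 degrees (1.0 is 6 degrees). In form: [[x, y, z, rx, ry, rz], ...]. A call has 1 to 8 rows; each row shifts and turns the commanded pose from where the row before left it, along the tool's axes as they then stand; what a row does not reach is not made up. A row lasts 1/10 s, in which the tool goes at most 50 mm and 8.59 degrees, less where a joint would pass 70% of its speed; a pose out of reach is approached as far as the arm can. A call is refused whole if a number of a shift passes 1 or a number of a turn 1, either way. A call with a gripper value outside its range is refused whole. OPENING is the opening, from -1 (shut) to 1 (fully open), set as the call begins (- or left out, the last holds). The fingers move at their own pace and stop on an object; the grip force is fixed at half the most. Time passes only in rows, so rows that do not move let the fingers close. It gives the time, the measured TCP pose, the force, the opening and the grip force at its end, in the units of the state.
- manip.get_obs(): the state, without advancing time (a new reading comes with each control period).
- manip.get_image(name): name is "scene" or "top"; returns a dict with "pixels" (400x640x3 uint8, red, green, blue), "z_map" (400x640 float32, m along the optical axis (not along the pixel's ray), 0 where there is no reading), "fx", "fy", "cx", "cy" (pixels), "cam_to_world" (4x4, takes a point from camera to world coordinates). Camera axes: x right, y down, z forward; pixel columns grow to the right and rows downward; lengths in m; the calibration is good to about 2 mm. A picture is of the moment at which its call begins.
- manip.job_done(): hands the job in; it is judged then, once.
The state is a dict: "clock": time; "joint_pos": joint angles; "qd": joint speeds; "joint_torque": joint torques, N m; "tool_pos": TCP position; "ee_rot": TCP orientation; "contact_force": force on the tool from outside, world axes, zero at the start; "torque": the same for the moment, N m; "grip_width": finger opening in m; "grip_force": force on a finger pad.
Only numpy, scipy, OpenCV 4.12 (cv2) and the standard library are available. Lean on these libraries where they do the work, as an engineer would, in place of code of your own. Each camera call takes 0.05 s, during which the arm holds its last target. There are 200 camera calls.

## Working session

There is one attempt and no reset: what is moved stays moved. The work goes in short steps, Python scripts to look and compute and a shell command to move; the robot and the scene stay as the last step left them, time stands still between calls to the robot, and variables do not carry over. Pictures are saved under pics/ and viewed, at most 10 in all, crops included, and the job is handed in when it is done.

```bash
ls; mkdir -p pics
python3 - <<'E'
from plant import manip
import cv2,numpy as np
for n in("scene","top"):
    d=manip.get_image(n); cv2.imwrite(f"pics/{n}0.png",d["pixels"][:,:,::-1]); np.savez(f"{n}0.npz",**d)
    print(n,d["fx"],d["cx"],d["cy"],np.round(d["cam_to_world"],3).tolist(),(d["z_map"]>0).mean())
o=manip.get_obs(); print(o)
E
```

```text
pics
scene 408.57124578662695 314.6117007187517 208.04835770212503 [[-0.764, 0.494, -0.415, 1.044], [0.646, 0.581, -0.495, 0.586], [-0.003, -0.646, -0.763, 0.994], [0.0, 0.0, 0.0, 1.0]] 0.99613671875
top 508.31872194585424 313.5526874477055 196.27879883016257 [[0.029, -0.997, 0.068, 0.417], [-1.0, -0.029, -0.005, 0.027], [0.007, -0.068, -0.998, 1.724], [0.0, 0.0, 0.0, 1.0]] 0.996203125
{'clock': 0.1, 'joint_pos': array([ 5.55428064e+01,  1.79874068e+01,  2.58507302e+00,  7.46932177e+01,
       -6.33558288e-05,  8.20031872e+01]), 'qd': array([-0.01455827, -0.02407009,  0.18556775,  0.00582381,  0.07511939,
        0.05865965]), 'joint_torque': array([ 2.59164713e-03, -4.81725883e+01,  2.99243653e+01,  1.26949817e-02,
       -2.01629355e-04,  1.13496071e-05]), 'tool_pos': array([0.25593818, 0.51438357, 0.23050041]), 'ee_rot': array([[-8.95242579e-01,  4.45578093e-01, -9.42649071e-04],
       [ 4.45579030e-01,  8.95241551e-01, -1.37571491e-03],
       [ 2.30910191e-04, -1.65162322e-03, -9.99998609e-01]]), 'contact_force': array([-0.34133894,  0.00808138, -0.23802244]), 'torque': array([-0.02875568,  0.01717005,  0.02050293]), 'grip_force': 0.0, 'grip_width': 0.08534924149055151}
```

View pics/scene0.png

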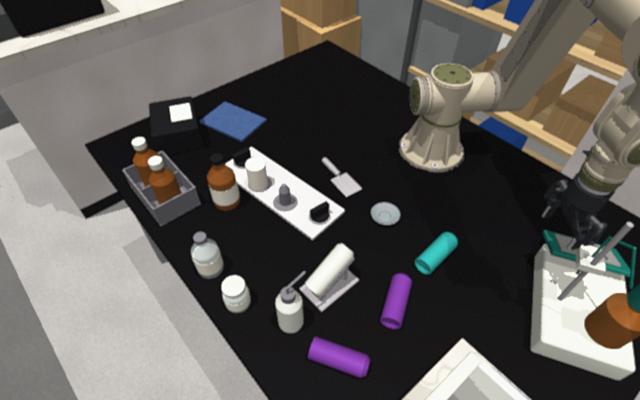

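View pics/top0.png

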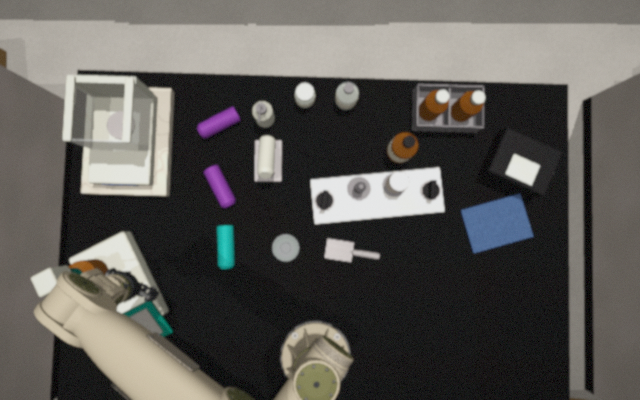

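Both views show the same layout. In the top view the white stand plate runs (310..445, 168..223), with knob A at (324,200), the free peg at (359,187), the beaker at (396,184) and knob B at (431,189). The white vessel is on the cradle at (266,157), with the wash bottle at (263,113) and the reagent bottle at (403,147). Next I measure these.

```bash
cat > h.py <<'E'
import numpy as np,cv2
def load(n): return dict(np.load(n))
def cloud(d):
    z=d["z_map"].astype(float); v,u=np.mgrid[:z.shape[0],:z.shape[1]]
    P=np.stack([(u-d["cx"])/d["fx"]*z,(v-d["cy"])/d["fy"]*z,z],-1); T=d["cam_to_world"]
    W=P@T[:3,:3].T+T[:3,3]; W[z<=0]=np.nan; return W
def ray(d,u,v,h):
    T=d["cam_to_world"]; r=T[:3,:3]@np.array([(u-d["cx"])/d["fx"],(v-d["cy"])/d["fy"],1]); return T[:3,3]+r*(h-T[2,3])/r[2]
E
python3 - <<'E'
from h import *
np.set_printoptions(precision=4,suppress=True)
for n in("scene0","top0"):
    d=load(n+".npz"); W=cloud(d); px=d["pixels"].astype(int); S=px.max(-1)-px.min(-1)
    print(n,"bench z",np.nanmedian(W[...,2][(np.abs(W[...,2])<.02)&(px.max(-1)<40)]))
    reg=(W[...,0]>.3)&(W[...,0]<.75)&(W[...,1]>-.5)&(W[...,1]<.08)
    # plate
    m=reg&(px.min(-1)>150)&(np.abs(W[...,2]-.014)<.008)
    k,l,st,c=cv2.connectedComponentsWithStats(m.astype(np.uint8)); i=1+np.argmax(st[1:,4]); pts=W[l==i]
    r=cv2.minAreaRect((pts[:,:2]*1000).astype(np.float32)); print("plate",r,np.median(pts[:,2]))
    box=cv2.boxPoints((r[0],(r[1][0]-10,r[1][1]-10),r[2]))
    # black
    ins=np.zeros(m.shape,bool)
    for v,u in np.argwhere(reg&np.isfinite(W[...,2])): ins[v,u]=cv2.pointPolygonTest(box,(W[v,u,0]*1000,W[v,u,1]*1000),False)>0
    for nm,mm in(("black",ins&(px.max(-1)<70)&(W[...,2]>.02)),("bar",ins&(px.max(-1)<90)&(W[...,2]>.05)&(W[...,2]<.07)),("peg",ins&(px.max(-1)<190)&(px.min(-1)>60)&(S<30)&(W[...,2]>.03)),("beaker",ins&(W[...,2]>.095))):
        k,l,st,c=cv2.connectedComponentsWithStats(mm.astype(np.uint8))
        for i in range(1,k):
            if st[i,4]>8:
                p=W[l==i]; q=p[:,:2]-p[:,:2].mean(0); w,V=np.linalg.eigh(q.T@q/len(q)); print(nm,st[i,4],"px",c[i],p.mean(0),"z",np.percentile(p[:,2],[5,50,95]),"ax",np.degrees(np.arctan2(V[1,1],V[0,1])),np.sqrt(w))
    # vessel & cradle
    m=(W[...,0]>.45)&(W[...,0]<.75)&(W[...,1]>.1)&(W[...,1]<.25)&(S<40)&(px.min(-1)>110)&(W[...,2]>.045)
    k,l,st,c=cv2.connectedComponentsWithStats(m.astype(np.uint8))
    for i in range(1,k):
        if st[i,4]>60:
            p=W[l==i]; w,V=np.linalg.eigh(np.cov(p.T)); print("ves",st[i,4],c[i],p.mean(0),p.min(0),p.max(0),"ax",V[:,2],np.sqrt(w))
    # tall things near
    m=(W[...,2]>.12)&(W[...,0]>.4)&(W[...,0]<.9)&(np.abs(W[...,1])<.4)
    k,l,st,c=cv2.connectedComponentsWithStats(m.astype(np.uint8))
    for i in range(1,k):
        if st[i,4]>40: p=W[l==i]; print("tall",c[i],p.mean(0),p.min(0),p.max(0))
E
```

```text
scene0 bench z -0.001252349880491832
plate ((545.530517578125, -193.11056518554688), (153.45037841796875, 442.64691162109375), 7.306537628173828) 0.01263194479353763
black 208 px [241.0433 156.6442] [ 0.5717 -0.365   0.047 ] z [0.0256 0.0497 0.0625] ax -178.63181942588716 [0.0062 0.0172]
black 266 px [320.0865 212.5789] [ 0.5259 -0.0061  0.0431] z [0.0245 0.0436 0.0617] ax 173.71147839821145 [0.0069 0.0167]
bar 102 px [240.1667 153.5098] [ 0.5711 -0.3683  0.0587] z [0.0511 0.0596 0.0636] ax 179.74362059294006 [0.0059 0.0189]
bar 40 px [284.675 195.725] [ 0.5742 -0.1171  0.0601] z [0.0515 0.0602 0.0678] ax 152.433354936192 [0.0028 0.0092]
bar 114 px [319.0877 208.2018] [ 0.5254 -0.0114  0.0585] z [0.0524 0.059  0.0627] ax 174.69374496888864 [0.0048 0.018 ]
peg 309 px [257.2104 178.0129] [ 0.5978 -0.2287  0.0663] z [0.0335 0.0669 0.0982] ax 153.6113151121592 [0.0065 0.0174]
peg 190 px [284.1632 193.6158] [ 0.5726 -0.1213  0.0648] z [0.0335 0.0677 0.0914] ax 149.96347505478045 [0.0063 0.0094]
peg 38 px [318.4474 207.5526] [ 0.5231 -0.0169  0.0548] z [0.0328 0.0604 0.0635] ax 168.7507306
[... 2330 characters left out ...]
001 0.1067 0.1128] ax 77.6319997234424 [0.0159 0.0161]
ves 668 [265.8159 157.2006] [0.6487 0.1755 0.1065] [0.5812 0.1497 0.0517] [0.7241 0.2048 0.1487] ax [-0.9101 -0.021   0.4138] [0.0097 0.0149 0.0444]
tall [347.9833  89.2167] [ 0.8671 -0.08    0.1439] [ 0.8489 -0.098   0.1208] [ 0.8863 -0.0622  0.1609]
tall [436.8269 101.3248] [ 0.8333 -0.3586  0.1563] [ 0.8015 -0.3998  0.1201] [ 0.8772 -0.3277  0.2042]
tall [261.3846 110.3077] [0.7904 0.1908 0.1474] [0.7451 0.1662 0.1202] [0.8232 0.2173 0.1988]
tall [404.7623 144.9898] [ 0.6933 -0.2614  0.15  ] [ 0.6594 -0.3054  0.12  ] [ 0.7375 -0.2254  0.1989]
tall [264.8937 167.57  ] [0.612  0.1751 0.1294] [0.5882 0.1497 0.1202] [0.6459 0.2004 0.1487]
```

Run:
```python
from h import *
a=load("scene0.npz")["pixels"][140:320,190:390,::-1]; b=load("top0.npz")["pixels"][90:240,240:460,::-1]
a=cv2.resize(a,None,fx=2,fy=3.0,interpolation=3)[:,:]; b=cv2.resize(b,(400,270),interpolation=3)
c=np.zeros((540,800,3),np.uint8); c[:,:400]=a; c[:270,400:]=b; cv2.imwrite("pics/crop1.png",c)
```

```text
(no output)
```

View pics/crop1.png

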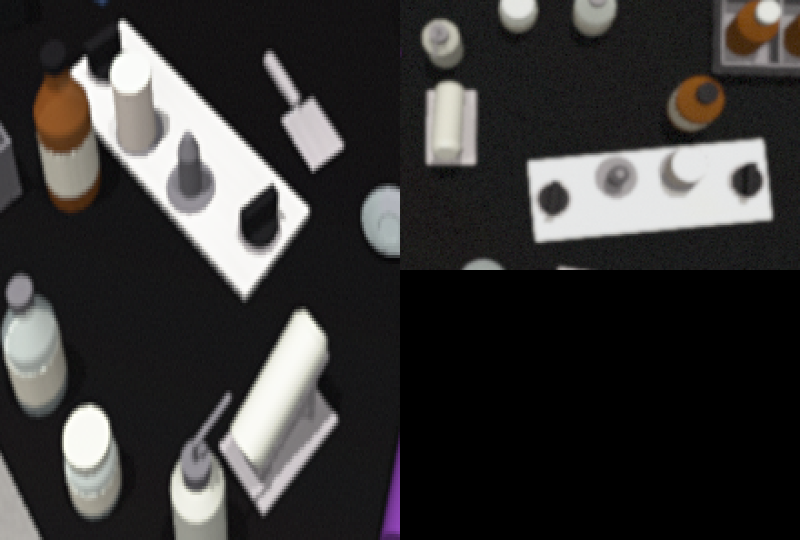

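The top and scene views agree to about 3 mm on the following:

| Item | Measured |
|---|---|
| Stand centre | (0.545, -0.195), yaw +7.2° |
| Knob A | (0.522, -0.016), top at 0.062 |
| Knob B | (0.567, -0.373) |
| Knob bars | Both at about -4°, so already turned 10° or so |
| Vessel | Slopes 30°, closed end at x≈0.585, y≈0.177 |

I'll start with knob A: turn the wrist, then travel.

```bash
python3 -m pendant '[[0,0,0,0,0,-0.92],[0,0,0,0,0,-0.92],[0,0,0,0,0,-0.92],[0,0,0,0,0,-0.92],[-0.6,-1,0,0,0,0],[-0.6,-1,0,0,0,0],[-0.6,-1,0,0,0,0],[-0.6,-1,0,0,0,0]]' 1
python3 -m pendant '[[-0.6,-1,0,0,0,0],[-0.6,-1,0,0,0,0],[-0.6,-1,0,0,0,0],[-0.6,-1,0,0,0,0],[-0.6,-1,0,0,0,0],[-0.6,-1,0,0,0,0],[-0.6,-1,0,0,0,0],[-0.6,-1,0,0,0,0]]'
python3 -m pendant '[[-0.6,-1,0,0,0,0],[-0.6,-1,0,0,0,0],[-0.6,-1,0,0,0,0],[-0.6,-1,0,0,0,0],[-0.6,-1,0,0,0,0],[0,0,0,0,0,0],[0,0,0,0,0,0],[0,0,0,0,0,0]]'
cat >> h.py <<'E'
def delta(p,yaw=None):
    from plant import manip
    o=manip.get_obs(); R=np.array(o["ee_rot"]); t=np.array(o["tool_pos"]); dl=R.T@(np.array(p)-t)/.03
    print("t",o["clock"],"tcp",np.round(t,4),"z",np.round(R[:,2],3),"yawy",np.round(np.degrees(np.arctan2(R[1,1],R[0,1])),1),"units",np.round(dl,2),"F",np.round(o["contact_force"],1),"M",np.round(o["torque"],2),"grip",np.round(o["grip_width"],4),o["grip_force"],"q",np.round(o["joint_pos"],1))
E
python3 -c "
from h import *; delta([.5205,-.016,.036])"
```

```text
clock: 0.9
tool_pos: [0.3189, 0.3883, 0.2308]
ee_rot: [[-0.997, 0.076, -0.001], [0.076, 0.997, -0.001], [0.001, -0.001, -1.0]]
contact_force: [0.4, 0.3, -0.1]
grip_width: 0.0853
grip_force: 0.0
clock: 1.7
tool_pos: [0.4443, 0.138, 0.231]
ee_rot: [[-0.997, 0.076, -0.0], [0.076, 0.997, 0.0], [0.0, 0.0, -1.0]]
contact_force: [0.1, 0.5, 0.3]
grip_width: 0.0853
grip_force: 0.0
clock: 2.5
tool_pos: [0.5216, -0.0164, 0.231]
ee_rot: [[-0.997, 0.076, -0.001], [0.076, 0.997, 0.001], [0.001, 0.001, -1.0]]
contact_force: [0.5, 0.5, 0.9]
grip_width: 0.0857
grip_force: 0.0
t 2.5 tcp [ 0.5216 -0.0164  0.231 ] z [-0.001  0.001 -1.   ] yawy 85.6 units [0.03 0.01 6.5 ] F [0.5 0.5 0.9] M [ 0.03 -0.01  0.04] grip 0.0857 0.0 q [-10.6  12.1  -5.2  72.8   0.   -6.3]
```

```bash
python3 -m pendant '[[0,0,0.95,0,0,0],[0,0,0.95,0,0,0],[0,0,0.95,0,0,0],[0,0,0.95,0,0,0],[0,0,0.95,0,0,0],[0,0,0.95,0,0,0],[0,0,0.8,0,0,0],[0,0,0,0,0,0]]' 1
python3 -m pendant '[[0,0,0,0,0,0],[0,0,0,0,0,0],[0,0,0,0,0,0],[0,0,0,0,0,0],[0,0,0,0,0,0],[0,0,0,0,0,0]]' -1
python3 -c "
from h import *; delta([.5205,-.016,.036])"
```

```text
clock: 3.3
tool_pos: [0.519, -0.0152, 0.0335]
ee_rot: [[-0.997, 0.074, -0.006], [0.074, 0.997, 0.001], [0.006, 0.001, -1.0]]
contact_force: [-0.5, 0.1, 0.2]
grip_width: 0.0851
grip_force: 0.0
clock: 3.9
tool_pos: [0.5233, -0.0158, 0.0376]
ee_rot: [[-0.997, 0.076, 0.002], [0.076, 0.997, 0.003], [-0.002, 0.003, -1.0]]
contact_force: [-0.6, 6.0, 6.1]
grip_width: 0.0171
grip_force: 58.8
t 3.9 tcp [ 0.5233 -0.0158  0.0376] z [ 0.002  0.003 -1.   ] yawy 85.7 units [ 0.09 -0.02  0.05] F [-0.6  6.   6.1] M [ 1.05  0.09 -0.04] grip 0.0171 58.84498357772827 q [-10.6  20.4 -23.   46.5   0.2  -6.3]
```

```bash
python3 -m pendant '[[0,0,0,0,0,0.8],[0,0,0,0,0,0.9],[0,0,0,0,0,0.9],[0,0,0,0,0,0.9],[0,0,0,0,0,0.9],[0,0,0,0,0,0.9],[0,0,0,0,0,0.9],[0,0,0,0,0,0.8]]'
python3 -m pendant '[[0,0,0,0,0,0.8],[0,0,0,0,0,0.8],[0,0,0,0,0,0.8],[0,0,0,0,0,0.8],[0,0,0,0,0,0.8],[0,0,0,0,0,0.8],[0,0,0,0,0,0.6],[0,0,0,0,0,0]]'
python3 -c "
from h import *; delta([.5205,-.016,.036])"
```

```text
clock: 4.7
tool_pos: [0.5222, -0.0179, 0.0376]
ee_rot: [[-0.687, 0.727, 0.0], [0.727, 0.687, -0.002], [-0.002, -0.001, -1.0]]
contact_force: [-5.1, -1.7, 8.5]
grip_width: 0.017
grip_force: 59.2
clock: 5.5
tool_pos: [0.5205, -0.0187, 0.0375]
ee_rot: [[-0.192, 0.981, -0.003], [0.981, 0.192, -0.004], [-0.003, -0.004, -1.0]]
contact_force: [-10.1, -5.8, 12.6]
grip_width: 0.0172
grip_force: 59.9
t 5.5 tcp [ 0.5205 -0.0187  0.0375] z [-0.003 -0.004 -1.   ] yawy 11.1 units [0.09 0.02 0.05] F [-10.1  -5.8  12.6] M [-1.    1.67 -0.03] grip 0.0172 59.86420512199402 q [-10.8  20.3 -23.1  46.7  -0.2  68.2]
```

```bash
python3 -m pendant '[[0,0,0,0,0,0.3],[0,0,0,0,0,0.3],[0,0,0,0,0,0.2],[0,0,0,0,0,0]]'
python3 -c "
from h import *; delta([.5205,-.016,.036])"
python3 -m pendant '[[0,0,0,0,0,0.3],[0,0,0,0,0,0.3],[0,0,0,0,0,0]]'
python3 -c "
from h import *; delta([.5205,-.016,.036])"
```

```text
clock: 5.9
tool_pos: [0.5203, -0.0187, 0.0375]
ee_rot: [[-0.112, 0.994, -0.003], [0.994, 0.112, -0.004], [-0.004, -0.004, -1.0]]
contact_force: [-9.3, -6.4, 12.2]
grip_width: 0.0168
grip_force: 60.0
t 5.9 tcp [ 0.5203 -0.0187  0.0375] z [-0.003 -0.004 -1.   ] yawy 6.4 units [0.09 0.02 0.05] F [-9.3 -6.4 12.2] M [-1.21  1.82  1.04] grip 0.0168 60.024486780166626 q [-10.7  20.3 -23.1  46.7  -0.3  72.8]
clock: 6.2
tool_pos: [0.5203, -0.0189, 0.0376]
ee_rot: [[-0.053, 0.999, -0.003], [0.999, 0.053, -0.005], [-0.005, -0.004, -1.0]]
contact_force: [-9.4, -8.3, 13.4]
grip_width: 0.0168
grip_force: 78.8
t 6.2 tcp [ 0.5203 -0.0189  0.0376] z [-0.003 -0.005 -1.   ] yawy 3.0 units [0.1  0.01 0.05] F [-9.4 -8.3 13.4] M [-1.5   1.96  2.41] grip 0.0168 78.83732398040593 q [-10.7  20.3 -23.1  46.7  -0.3  76.3]
```

```bash
python3 -m pendant '[[0,0,0,0,0,0],[0,0,0,0,0,0],[0,0,0,0,0,0],[0,0,0,0,0,0]]' 1
python3 -m pendant '[[0,0,-0.8,0,0,0],[0,0,-0.9,0,0,0],[0,0,-0.9,0,0,0],[0,0,-0.9,0,0,0],[0,0,-0.9,0,0,0],[0,0,-0.9,0,0,0],[0,0,-0.7,0,0,-1],[0,0,0,0,0,-1]]'
python3 -m pendant '[[0,0,0,0,0,-1],[0,0,0,0,0,-1],[0,0,0,0,0,-1],[0,0,0,0,0,-1],[0,0,0,0,0,-1],[0,0,0,0,0,-1],[0,0,0,0,0,-1],[0,0,0,0,0,-1]]'
python3 -m pendant '[[0,0,0,0,0,-1],[0,0,0,0,0,-1],[0,0,0,0,0,-1],[0,0,0,0,0,-1],[0,0,0,0,0,0]]'
python3 -c "
from h import *; delta([.566,-.373,.036])
from plant import manip
for n in('scene','top'):
    d=manip.get_image(n); np.savez(n+'1.npz',**d)
    W=cloud(d); px=d['pixels']
    for c in((.522,-.016),(.567,-.373)):
        m=(np.hypot(W[...,0]-c[0],W[...,1]-c[1])<.05)&(px.max(-1)<90)&(W[...,2]>.05)&(W[...,2]<.07); p=W[m]
        if len(p)>20:
            w,V=np.linalg.eigh(np.cov(p[:,:2].T)); print(n,c,len(p),p.mean(0),np.degrees(np.arctan2(V[1,1],V[0,1])),np.sqrt(w))
"
```

```text
clock: 6.6
tool_pos: [0.5226, -0.0169, 0.0363]
ee_rot: [[-0.049, 0.999, 0.0], [0.999, 0.049, 0.0], [0.0, 0.0, -1.0]]
contact_force: [0.0, -0.6, -0.4]
grip_width: 0.074
grip_force: 0.0
clock: 7.4
tool_pos: [0.5243, -0.0172, 0.2197]
ee_rot: [[-0.26, 0.966, 0.006], [0.966, 0.26, -0.001], [-0.002, 0.005, -1.0]]
contact_force: [-0.4, 0.4, 0.3]
grip_width: 0.0848
grip_force: 0.0
clock: 8.2
tool_pos: [0.5224, -0.0169, 0.2161]
ee_rot: [[-0.892, 0.453, -0.0], [0.453, 0.892, 0.0], [0.0, 0.0, -1.0]]
contact_force: [0.7, 0.5, -0.1]
grip_width: 0.0857
grip_force: 0.0
clock: 8.7
tool_pos: [0.5224, -0.0169, 0.2161]
ee_rot: [[-0.998, 0.055, -0.0], [0.055, 0.998, 0.0], [0.0, 0.0, -1.0]]
contact_force: [0.1, 0.1, 0.9]
grip_width: 0.0852
grip_force: 0.0
t 8.7 tcp [ 0.5224 -0.0169  0.2161] z [-0.  0. -1.] yawy 86.8 units [ -2.11 -11.77   6.  ] F [0.1 0.1 0.9] M [ 0.02 -0.02 -0.  ] grip 0.0852 0.0 q [-10.7  12.4  -6.8  70.7   0.   -7.5]
scene (0.522, -0.016) 113 [ 0.52504317 -0.01184085  0.0589142 ] 96.49876326266859 [0.00502917 0.01814068]
scene (0.567, -0.373) 107 [ 0.57025172 -0.36833693  0.05808345] 176.3621487268492 [0.0060185 0.0181636]
top (0.567, -0.373) 100 [ 0.56381652 -0.37143154  0.06146148] 177.36913380888677 [0.00526546 0.01619277]
```

```bash
python3 -m pendant '[[-0.18,-1,0,0,0,0],[-0.18,-1,0,0,0,0],[-0.18,-1,0,0,0,0],[-0.18,-1,0,0,0,0],[-0.18,-1,0,0,0,0],[-0.18,-1,0,0,0,0],[-0.18,-1,0,0,0,0],[-0.18,-1,0,0,0,0]]'
python3 -m pendant '[[-0.18,-1,0,0,0,0],[-0.18,-1,0,0,0,0],[-0.18,-1,0,0,0,0],[-0.13,-0.77,0,0,0,0],[0,0,0,0,0,0],[0,0,0,0,0,0]]'
python3 -m pendant '[[0,0,0.9,0,0,0],[0,0,0.9,0,0,0],[0,0,0.9,0,0,0],[0,0,0.9,0,0,0],[0,0,0.9,0,0,0],[0,0,0.9,0,0,0],[0,0,0.6,0,0,0],[0,0,0,0,0,0]]'
python3 -m pendant '[[0,0,0,0,0,0],[0,0,0,0,0,0],[0,0,0,0,0,0],[0,0,0,0,0,0],[0,0,0,0,0,0],[0,0,0,0,0,0]]' -1
python3 -c "
from h import *; delta([.566,-.373,.036])"
```

```text
clock: 9.6
tool_pos: [0.5523, -0.2603, 0.2162]
ee_rot: [[-0.998, 0.058, 0.0], [0.058, 0.998, 0.0], [-0.0, 0.0, -1.0]]
contact_force: [-0.1, 0.2, 0.7]
grip_width: 0.0849
grip_force: 0.0
clock: 10.2
tool_pos: [0.5657, -0.3733, 0.2156]
ee_rot: [[-0.998, 0.058, -0.001], [0.058, 0.998, 0.001], [0.001, 0.001, -1.0]]
contact_force: [-0.2, 0.2, -0.5]
grip_width: 0.0852
grip_force: 0.0
clock: 11.0
tool_pos: [0.5642, -0.3699, 0.0333]
ee_rot: [[-0.998, 0.055, -0.005], [0.055, 0.998, 0.004], [0.005, 0.004, -1.0]]
contact_force: [-1.6, -0.0, 0.6]
grip_width: 0.0853
grip_force: 0.0
clock: 11.6
tool_pos: [0.5666, -0.3727, 0.0375]
ee_rot: [[-0.998, 0.055, 0.002], [0.055, 0.998, 0.0], [-0.002, 0.0, -1.0]]
contact_force: [0.5, 3.0, 5.6]
grip_width: 0.0168
grip_force: 59.7
t 11.6 tcp [ 0.5666 -0.3727  0.0375] z [ 0.002  0.    -1.   ] yawy 86.8 units [ 0.02 -0.01  0.05] F [0.5 3.  5.6] M [0.65 0.05 0.05] grip 0.0168 59.68068480491638 q [-40.1  35.3   2.1  56.7   0.1 -37. ]
```

Target yaw is 3 to 4°, the same as A.

```bash
python3 -m pendant '[[0,0,0,0,0,0.8],[0,0,0,0,0,0.9],[0,0,0,0,0,0.9],[0,0,0,0,0,0.9],[0,0,0,0,0,0.9],[0,0,0,0,0,0.9],[0,0,0,0,0,0.9],[0,0,0,0,0,0.8]]'
python3 -m pendant '[[0,0,0,0,0,0.8],[0,0,0,0,0,0.8],[0,0,0,0,0,0.8],[0,0,0,0,0,0.8],[0,0,0,0,0,0.8],[0,0,0,0,0,0.8],[0,0,0,0,0,0.6],[0,0,0,0,0,0]]'
python3 -m pendant '[[0,0,0,0,0,0.4],[0,0,0,0,0,0.4],[0,0,0,0,0,0.4],[0,0,0,0,0,0.3],[0,0,0,0,0,0]]'
python3 -c "
from h import *; delta([.566,-.373,.036])"
```

```text
clock: 12.4
tool_pos: [0.5659, -0.3742, 0.0375]
ee_rot: [[-0.702, 0.712, 0.0], [0.712, 0.702, -0.002], [-0.002, -0.001, -1.0]]
contact_force: [-3.7, -0.5, 4.2]
grip_width: 0.017
grip_force: 59.6
clock: 13.2
tool_pos: [0.5648, -0.3748, 0.0375]
ee_rot: [[-0.212, 0.977, -0.002], [0.977, 0.212, -0.003], [-0.003, -0.002, -1.0]]
contact_force: [-5.3, -2.1, 6.1]
grip_width: 0.0169
grip_force: 59.7
clock: 13.7
tool_pos: [0.5646, -0.3749, 0.0376]
ee_rot: [[-0.062, 0.998, -0.002], [0.998, 0.062, -0.004], [-0.003, -0.003, -1.0]]
contact_force: [-7.7, -4.7, 6.6]
grip_width: 0.0168
grip_force: 74.5
t 13.7 tcp [ 0.5646 -0.3749  0.0376] z [-0.002 -0.004 -1.   ] yawy 3.5 units [0.06 0.05 0.05] F [-7.7 -4.7  6.6] M [-0.67  1.38  2.02] grip 0.0168 74.49580393731594 q [-40.2  35.3   2.1  56.7  -0.2  46.2]
```

```bash
python3 -m pendant '[[0,0,0,0,0,0],[0,0,0,0,0,0],[0,0,0,0,0,0],[0,0,0,0,0,0]]' 1
python3 -m pendant '[[0,0,-0.8,0,0,0],[0,0,-1,0,0,0],[0,0,-1,0,0,0],[0,0,-1,0,0,0],[0,0,-1,0,0,0],[0,0,-1,0,0,0],[0,0,-1,0,0,-1],[0,0,0,0,0,-1]]'
python3 -m pendant '[[0,0,0,0,0,-1],[0,0,0,0,0,-1],[0,0,0,0,0,-1],[0,0,0,0,0,-1],[0,0,0,0,0,-1],[0,0,0,0,0,-1],[0,0,0,0,0,-1],[0,0,0,0,0,-1]]'
python3 -m pendant '[[0,0,0,0,0,-1],[0,0,0,0,0,-1],[0,0,0,0,0,-1],[0,0,0,0,0,-1],[0,0,0,0,0,-0.6],[0,0,0,0,0,0]]'
python3 - <<'E'
from h import *; delta([.4,.17,.25])
from plant import manip
for n in('scene','top'):
    d=manip.get_image(n); np.savez(n+'2.npz',**d)
    W=cloud(d); px=d['pixels'].astype(int)
    for c in((.522,-.016),(.567,-.373)):
        m=(np.hypot(W[...,0]-c[0],W[...,1]-c[1])<.05)&(px.max(-1)<90)&(W[...,2]>.05)&(W[...,2]<.07); p=W[m]
        if len(p)>20:
            w,V=np.linalg.eigh(np.cov(p[:,:2].T)); print(n,c,len(p),p.mean(0),np.degrees(np.arctan2(V[1,1],V[0,1])),np.sqrt(w))
    # vessel: fit cylinder r=27 by least squares on its surface points
    from scipy.optimize import least_squares
    m=(W[...,0]>.56)&(W[...,0]<.74)&(abs(W[...,1]-.18)<.04)&(px.max(-1)-px.min(-1)<40)&(px.min(-1)>110)&(W[...,2]>.06); p=W[m]
    def f(q):
        a=np.array([1,q[0],q[1]]); a/=np.linalg.norm(a); r=p-np.array([.65,q[2],q[3]]); return np.linalg.norm(r-np.outer(r@a,a),axis=1)-.027
    s=least_squares(f,[0,-.57,.178,.09],loss='soft_l1',f_scale=.002); a=np.array([1,*s.x[:2]]);a/=np.linalg.norm(a)
    t=(p-np.array([.65,s.x[2],s.x[3]]))@a
    print(n,"vessel",s.x,"slope",np.degrees(np.arcsin(a[2])),"yaw",np.degrees(np.arctan2(a[1],a[0])),"closed end",np.array([.65,s.x[2],s.x[3]])+a*np.percentile(t,1),"len",np.ptp(np.percentile(t,[1,99])),"rms",np.sqrt((f(s.x)**2).mean()))
E
```

```text
clock: 14.1
tool_pos: [0.5661, -0.3729, 0.0361]
ee_rot: [[-0.06, 0.998, -0.0], [0.998, 0.06, 0.0], [0.0, -0.0, -1.0]]
contact_force: [-0.1, 0.2, -0.8]
grip_width: 0.0739
grip_force: 0.0
clock: 14.9
tool_pos: [0.5677, -0.3742, 0.2458]
ee_rot: [[-0.27, 0.963, 0.007], [0.963, 0.27, -0.005], [-0.007, 0.005, -1.0]]
contact_force: [-0.1, -0.7, 1.1]
grip_width: 0.0856
grip_force: 0.0
clock: 15.7
tool_pos: [0.5661, -0.3729, 0.2401]
ee_rot: [[-0.896, 0.443, -0.0], [0.443, 0.896, 0.0], [0.0, 0.0, -1.0]]
contact_force: [-0.2, -0.1, -0.4]
grip_width: 0.0858
grip_force: 0.0
clock: 16.3
tool_pos: [0.5661, -0.3729, 0.2401]
ee_rot: [[-1.0, -0.018, -0.0], [-0.018, 1.0, 0.0], [0.0, 0.0, -1.0]]
contact_force: [0.5, -1.1, -0.6]
grip_width: 0.0855
grip_force: 0.0
t 16.3 tcp [ 0.5661 -0.3729  0.2401] z [-0.  0. -1.] yawy 91.0 units [ 5.21 18.19 -0.32] F [ 0.5 -1.1 -0.6] M [-0.01  0.06  0.06] grip 0.0855 0.0 q [-40.2  30.1  22.2  82.1   0.  -41.2]
scene (0.522, -0.016) 118 [ 0.52529387 -0.01164754  0.05864784] 96.52380832071486 [0.00520358 0.0181122 ]
scene (0.567, -0.373) 89 [ 0.56942321 -0.36837458  0.05843337] 97.26309461978741 [0.0053008 0.0192122]
scene vessel [ 0.0297361  -0.56695836  0.17851474  0.08371441] slope -29.540568844591146 yaw 1.7032510017516296 closed end [0.59201022 0.17679035 0.1165922 ] len 0.1367082974641114 rms 0.002169163579297269
top (0.522, -0.016) 91 [ 0.51976952 -0.01561014  0.06184514] 97.55766331058413 [0.00524418 0.01578828]
top (0.567, -0.373) 101 [ 0.56472926 -0.37048397  0.06204852] 97.2556573222122 [0.00513563 0.01815978]
top vessel [ 0.02914338 -0.56203608  0.17749916  0.08447783] slope -29.32717099469029 yaw 1.669320160873298 closed end [0.58720554 0.17566911 0.11977058] len 0.14111738928501566 rms 0.005442967204823544
```

```bash
python3 -m pendant '[[0.27,1,0,0,0,0],[0.27,1,0,0,0,0],[0.27,1,0,0,0,0],[0.27,1,0,0,0,0],[0.27,1,0,0,0,0],[0.27,1,0,0,0,0],[0.27,1,0,0,0,0],[0.27,1,0,0,0,0]]'
python3 -m pendant '[[0.27,1,0,0,0,0],[0.27,1,0,0,0,0],[0.27,1,0,0,0,0],[0.27,1,0,0,0,0],[0.27,1,0,0,0,0],[0.27,1,0,0,0,0],[0.27,1,0,0,0,0],[0.27,1,0,0,0,0]]'
python3 -m pendant '[[0.27,1,0,0,0,0],[0.27,1,0,0,0,0],[0,0.2,0,0,0,-0.12],[0,0,0,0,-1,0],[0,0,0,0,-1,0],[0,0,0,0,-1,0],[0,0,0,0,-1,0],[0,0,0,0,-1,0]]'
python3 -m pendant '[[0,0,0,0,-1,0],[0,0,0,0,-1,0],[0,0,0,0,-1,0],[0,0,0,0,-1,0],[0,0,0,0,-1,0],[0,0,0,0,0,0],[0,0,0,0,0,0]]'
python3 -c "
from h import *; delta([.536,.174,.149])"
```

```text
clock: 17.2
tool_pos: [0.4965, -0.1331, 0.2404]
ee_rot: [[-1.0, -0.016, 0.001], [-0.016, 1.0, 0.0], [-0.001, -0.0, -1.0]]
contact_force: [-0.0, -0.6, -0.6]
grip_width: 0.0852
grip_force: 0.0
clock: 18.0
tool_pos: [0.4274, 0.1057, 0.2405]
ee_rot: [[-1.0, -0.016, 0.001], [-0.016, 1.0, 0.0], [-0.001, 0.0, -1.0]]
contact_force: [-0.1, -0.4, 0.5]
grip_width: 0.0855
grip_force: 0.0
clock: 18.8
tool_pos: [0.4109, 0.1696, 0.241]
ee_rot: [[-0.863, -0.029, 0.505], [-0.025, 1.0, 0.015], [-0.505, 0.0, -0.863]]
contact_force: [0.6, -0.2, -0.4]
grip_width: 0.0855
grip_force: 0.0
clock: 19.5
tool_pos: [0.42, 0.1907, 0.2837]
ee_rot: [[-0.547, -0.014, 0.837], [-0.018, 1.0, 0.005], [-0.837, -0.013, -0.547]]
contact_force: [-0.1, -0.5, -0.9]
grip_width: 0.0851
grip_force: 0.0
t 19.5 tcp [0.42   0.1907 0.2837] z [ 0.837  0.005 -0.547] yawy 90.8 units [ 1.65 -0.55  5.69] F [-0.1 -0.5 -0.9] M [-0.01  0.76  0.  ] grip 0.0851 0.0 q [ 29.9 -29.6 -58.8   7.7 -24.4  16.4]
```

```bash
python3 -m pendant '[[0,0,0.7,0,0,0],[0,0,0.7,0,0,0],[0,0,0.7,0,0,0],[0,0,0,0,0,0],[0,0,0,0,0,0]]'
python3 -c "
from h import *; delta([.536,.174,.149])"
```

```text
clock: 20.0
tool_pos: [0.4757, 0.1938, 0.2563]
ee_rot: [[-0.558, -0.007, 0.83], [-0.017, 1.0, -0.003], [-0.83, -0.016, -0.558]]
contact_force: [-0.8, -1.2, 0.9]
grip_width: 0.0852
grip_force: 0.0
t 20.0 tcp [0.4757 0.1938 0.2563] z [ 0.83  -0.003 -0.558] yawy 90.4 units [ 1.86 -0.62  3.67] F [-0.8 -1.2  0.9] M [-0.    0.71  0.07] grip 0.0852 0.0 q [ 25.2 -20.3 -58.9  -2.  -20.8  13.7]
```

```bash
python3 -m pendant '[[0.4,-0.15,0.6,0,0,0],[0.4,-0.15,0.6,0,0,0],[0.4,-0.15,0.6,0,0,0],[0.4,-0.15,0.6,0,0,0],[0,0,0,0,0,0],[0,0,0,0,0,0]]'
python3 -c "
from h import *; delta([.536,.174,.149])"
```

```text
clock: 20.6
tool_pos: [0.5245, 0.1925, 0.2053]
ee_rot: [[-0.588, 0.005, 0.809], [-0.017, 1.0, -0.018], [-0.808, -0.024, -0.588]]
contact_force: [-1.4, -0.1, 0.1]
grip_width: 0.0854
grip_force: 0.0
t 20.6 tcp [0.5245 0.1925 0.2053] z [ 0.809 -0.018 -0.588] yawy 89.7 units [ 1.3  -0.57  1.42] F [-1.4 -0.1  0.1] M [-0.    0.67  0.05] grip 0.0854 0.0 q [ 21.7  -9.2 -58.8 -11.4 -18.4  12.3]
```

```bash
python3 -m pendant '[[0,0,0,0,1,0],[0,-0.2,0,0,0.5,-0.3],[0,-0.2,0,0,0,0],[0,-0.2,0,0,0,0],[0,0,0,0,0,0]]'
python3 -c "
from h import *; delta([.536,.174,.149])
delta([.635,.177,.092])"
```

```text
clock: 21.1
tool_pos: [0.5243, 0.174, 0.2056]
ee_rot: [[-0.706, -0.016, 0.708], [-0.044, 0.999, -0.021], [-0.706, -0.046, -0.706]]
contact_force: [1.0, 0.2, -0.5]
grip_width: 0.0855
grip_force: 0.0
t 21.1 tcp [0.5243 0.174  0.2056] z [ 0.708 -0.021 -0.706] yawy 90.9 units [1.06 0.08 1.61] F [ 1.   0.2 -0.5] M [-0.03  0.63 -0.03] grip 0.0855 0.0 q [ 17.2 -10.3 -50.8   6.  -13.3   9.9]
t 21.1 tcp [0.5243 0.174  0.2056] z [ 0.708 -0.021 -0.706] yawy 90.9 units [0.06 0.21 5.29] F [ 1.   0.2 -0.5] M [-0.03  0.63 -0.03] grip 0.0855 0.0 q [ 17.2 -10.3 -50.8   6.  -13.3   9.9]
```

```bash
python3 -m pendant '[[0,0,0,-0.4,0,0.2],[0,0,0,0,0,0],[0,0,0,0,0,0]]'
python3 -c "
from h import *; delta([.6317,.1773,.0883])
from plant import manip; print(manip.get_obs()['ee_rot'].round(3))"
```

```text
clock: 21.4
tool_pos: [0.5248, 0.1744, 0.2056]
ee_rot: [[-0.707, -0.031, 0.706], [-0.024, 1.0, 0.02], [-0.706, -0.003, -0.708]]
contact_force: [0.1, -0.5, 0.0]
grip_width: 0.0853
grip_force: 0.0
t 21.4 tcp [0.5248 0.1744 0.2056] z [ 0.706  0.02  -0.708] yawy 91.8 units [ 0.24 -0.    5.29] F [ 0.1 -0.5  0. ] M [-0.02  0.64 -0.  ] grip 0.0853 0.0 q [ 15.3 -11.1 -51.5   5.5  -9.6   9.5]
[[-0.707 -0.031  0.706]
 [-0.024  1.     0.02 ]
 [-0.706 -0.003 -0.708]]
```

```bash
python3 -m pendant '[[0.2,0,0.7,0,0,0],[0.04,0,0.8,0,0,0],[0,0,0.8,0,0,0],[0,0,0.8,0,0,0],[0,0,0.8,0,0,0],[0,0,0.7,0,0,0],[0,0,0.68,0,0,0],[0,0,0,0,0,0]]' 1
python3 - <<'E'
from h import *; delta([.6317,.1773,.0883])
from plant import manip
d=manip.get_image("scene"); a=d["pixels"][180:340,240:440,::-1]; cv2.imwrite("pics/grasp.png",cv2.resize(a,None,fx=3,fy=3))
E
```

```text
clock: 22.2
tool_pos: [0.6324, 0.178, 0.0866]
ee_rot: [[-0.709, -0.031, 0.704], [-0.025, 1.0, 0.02], [-0.705, -0.003, -0.709]]
contact_force: [-1.0, -0.4, -0.3]
grip_width: 0.0849
grip_force: 0.0
t 22.2 tcp [0.6324 0.178  0.0866] z [ 0.704  0.02  -0.709] yawy 91.8 units [-0.02 -0.02 -0.06] F [-1.  -0.4 -0.3] M [0.04 0.65 0.06] grip 0.0849 0.0 q [ 12.1  12.6 -50.3 -17.2  -7.4   7.2]
```

View pics/grasp.png

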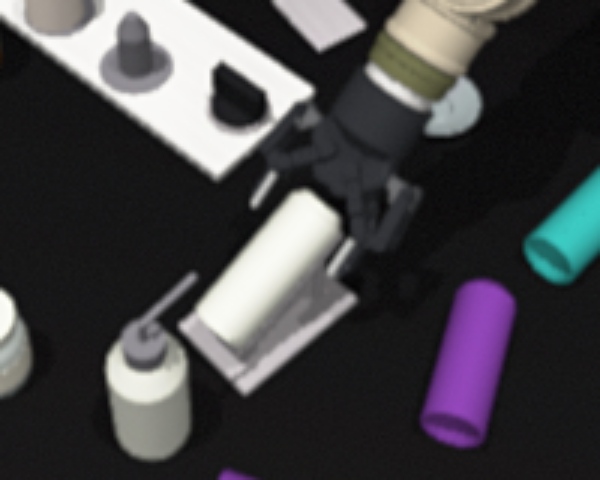

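The open pads straddle the vessel's closed end at crop (300,215), one on each side. Closing on it now.

```bash
python3 -m pendant '[[0,0,0,0,0,0],[0,0,0,0,0,0],[0,0,0,0,0,0],[0,0,0,0,0,0],[0,0,0,0,0,0]]' -1
python3 -c "
from h import *; delta([.6317,.1773,.0883])"
```

```text
clock: 22.75
tool_pos: [0.6322, 0.1782, 0.0901]
ee_rot: [[-0.706, -0.032, 0.708], [-0.024, 0.999, 0.021], [-0.708, -0.002, -0.706]]
contact_force: [-6.3, -0.6, 5.7]
grip_width: 0.0537
grip_force: 63.5
t 22.75 tcp [0.6322 0.1782 0.0901] z [ 0.708  0.021 -0.706] yawy 91.8 units [ 0.06 -0.03  0.03] F [-6.3 -0.6  5.7] M [-0.09  0.57 -0.14] grip 0.0537 63.45815519336611 q [ 12.1  12.2 -50.3 -17.1  -7.3   7.2]
```

```bash
python3 -m pendant '[[-0.4,0,-0.4,0,0,0],[-0.5,0,-0.5,0,0,0],[-0.2,0,-0.6,0,0,0],[0,0,-0.9,0,0,0],[0,0,-0.9,0,0,0],[0,0,-0.9,0,0,0],[-0.4,0,-0.8,0,0,0],[-0.4,0,-0.5,0,0,0]]'
python3 -c "
from h import *; delta([.55,.178,.24])"
python3 -m pendant '[[0,0,0,0,0.8,0],[0,0,0,0,1,0],[0,0,0,0,1,0],[0,0,0,0,1,0],[0,0,0,0,1,0],[0,0,0,0,1,0],[0,0,0,0,1,0],[0,0,0,0,1,0]]'
python3 -m pendant '[[0,0,0,0,1,0],[0,0,0,0,1,0],[0,0,0,0,0.2,0],[0,0,0,0,0,0],[0,0,0,0,0,0]]'
python3 - <<'E'
from h import *; delta([.567,-.132,.25])
from plant import manip
for n in("scene","top"):
    d=manip.get_image(n); np.savez(n+"3.npz",**d)
    if n=="scene": a=d["pixels"][100:340,190:510,::-1]; cv2.imwrite("pics/held.png",cv2.resize(a,None,fx=2,fy=2))
E
```

```text
clock: 23.55
tool_pos: [0.5543, 0.1761, 0.2469]
ee_rot: [[-0.707, -0.033, 0.706], [-0.025, 0.999, 0.022], [-0.707, -0.002, -0.708]]
contact_force: [0.7, 0.9, -1.1]
grip_width: 0.0538
grip_force: 64.4
t 23.55 tcp [0.5543 0.1761 0.2469] z [ 0.706  0.022 -0.708] yawy 91.9 units [0.26 0.07 0.06] F [ 0.7  0.9 -1.1] M [ 0.06  0.77 -0.02] grip 0.0538 64.42960991989821 q [ 14.3 -10.6 -44.6  11.7  -8.8   8.7]
clock: 24.35
tool_pos: [0.5561, 0.1761, 0.2467]
ee_rot: [[-0.999, -0.032, -0.035], [-0.032, 0.999, -0.003], [0.035, -0.002, -0.999]]
contact_force: [1.1, 0.2, -0.6]
grip_width: 0.0537
grip_force: 64.3
clock: 24.85
tool_pos: [0.5559, 0.1762, 0.2464]
ee_rot: [[-0.966, -0.032, -0.257], [-0.031, 0.999, -0.01], [0.257, -0.002, -0.966]]
contact_force: [0.1, -0.6, -1.1]
grip_width: 0.0538
grip_force: 64.4
t 24.85 tcp [0.5559 0.1762 0.2464] z [-0.257 -0.01  -0.966] yawy 91.8 units [-1.000e-02 -1.028e+01 -1.100e-01] F [ 0.1 -0.6 -1.1] M [-0.03 -0.25  0.  ] grip 0.0538 64.39316494390368 q [ 8.8 32.1 24.4 97.1  1.7  6.8]
```

View pics/held.png

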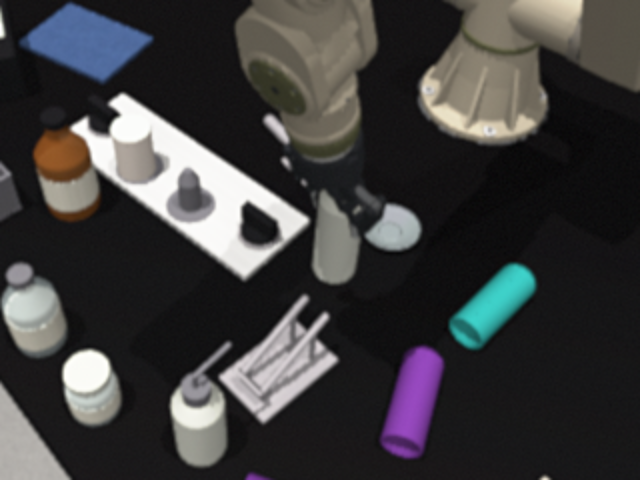

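The vessel is held mouth-down at crop (336,235). The cradle is empty, and the bottles and beaker haven't moved. Next I measure its tilt and rim centre, and the peg in both views.

```bash
cat > fit.py <<'E'
from h import *
from scipy.optimize import least_squares
def fit(d,c,zlo,zhi,r=.027,rad=.06):
    W=cloud(d); px=d['pixels'].astype(int)
    m=(np.hypot(W[...,0]-c[0],W[...,1]-c[1])<rad)&(W[...,2]>zlo)&(W[...,2]<zhi)&(px.max(-1)-px.min(-1)<40)&(px.min(-1)>80)
    m=cv2.erode(m.astype(np.uint8),np.ones((3,3)))>0
    p=W[m]; z0=(zlo+zhi)/2
    def f(q):
        a=np.array([q[0],q[1],1]); a/=np.linalg.norm(a); s=p-np.array([q[2],q[3],z0]); return np.linalg.norm(s-np.outer(s@a,a),axis=1)-r
    s=least_squares(f,[0,0,*c],loss='soft_l1',f_scale=.002)
    return len(p),s.x.round(4),np.degrees(s.x[:2]).round(1),p[:,2].min().round(4),np.sqrt((f(s.x)**2).mean()).round(4)
E
python3 - <<'E'
from fit import *
for n in("scene3","top3"):
    d=load(n+".npz"); print(n,"vessel",fit(d,(.553,.176),.155,.215))
    # peg: centroid of the taper tip and the collar; points > .08
    W=cloud(d); m=(np.hypot(W[...,0]-.567,W[...,1]+.132)<.04)
    for lo,hi in((.03,.072),(.075,.1)):
        p=W[m&(W[...,2]>lo)&(W[...,2]<hi)]; print(" peg",lo,len(p),p.mean(0).round(4) if len(p) else 0,p[:,2].max() if len(p) else 0)
    p=W[m&(W[...,2]>.02)&(W[...,2]<.07)]
    g=lambda q:np.hypot(p[:,0]-q[0],p[:,1]-q[1])-.018
    s=least_squares(g,[.567,-.132],loss='soft_l1',f_scale=.002); print(" pegfit",s.x)
    m=(np.hypot(W[...,0]-.585,W[...,1]+.25)<.05)&(W[...,2]>.02)&(W[...,2]<.095); p=W[m]
    s=least_squares(lambda q:np.hypot(p[:,0]-q[0],p[:,1]-q[1])-.032,[.585,-.25],loss='soft_l1',f_scale=.002); print(" beaker",s.x)
E
```

```text
scene3 vessel (208, array([-0.0094,  0.0039,  0.5615,  0.1756]), array([-0.5,  0.2]), np.float64(0.1624), np.float64(0.0009))
 peg 0.03 111 [ 0.5741 -0.1192  0.0522] 0.07178229722823792
 peg 0.075 74 [ 0.5708 -0.1248  0.0842] 0.09603330478898364
 pegfit [ 0.56642458 -0.13060624]
 beaker [ 0.5858882 -0.2519194]Traceback (most recent call last):
  File "<stdin>", line 3, in <module>
  File "fit.py", line 11, in fit
    return len(p),s.x.round(4),np.degrees(s.x[:2]).round(1),p[:,2].min().round(4),np.sqrt((f(s.x)**2).mean()).round(4)
                                                            ~~~~~~~~~~^^
    return umr_minimum(a, axis, None, out, keepdims, initial, where)
ValueError: zero-size array to reduction operation minimum which has no identity
```

```bash
python3 -m pendant '[[0.02,-0.8,0,0,0,0],[0.02,-0.9,0,0,0,0],[0.02,-1,0,0,0,0],[0.02,-1,0,0,0,0],[0.02,-1,0,0,0,0],[0.02,-1,0,0,0,0],[0.02,-1,0,0,0,0],[0.02,-1,0,0,0,0]]'
python3 -m pendant '[[0,-1,0,0,0,0],[0,-0.9,0,0,0,0],[0,-0.6,0,0,0,0],[0,0,0,0,0,0],[0,0,0,0,0,0],[0,0,0,0,0,0]]'
python3 - <<'E'
from fit import *; delta([.5614,-.1308,.2464])
from plant import manip
for n in("scene","top"):
    d=manip.get_image(n); np.savez(n+"4.npz",**d)
    if n=="scene": print(fit(d,(.567,-.13),.155,.215)); a=d["pixels"][80:300,190:490,::-1]; cv2.imwrite("pics/over.png",cv2.resize(a,None,fx=2,fy=2))
E
```

```text
clock: 25.75
tool_pos: [0.5581, -0.0558, 0.2497]
ee_rot: [[-0.966, -0.032, -0.255], [-0.031, 0.999, -0.011], [0.256, -0.003, -0.967]]
contact_force: [0.9, 0.6, -1.5]
grip_width: 0.0538
grip_force: 64.4
clock: 26.35
tool_pos: [0.561, -0.1289, 0.2485]
ee_rot: [[-0.966, -0.033, -0.258], [-0.031, 0.999, -0.01], [0.258, -0.002, -0.966]]
contact_force: [-0.2, 1.1, -1.4]
grip_width: 0.0535
grip_force: 64.4
t 26.35 tcp [ 0.561  -0.1289  0.2485] z [-0.258 -0.01  -0.966] yawy 91.9 units [-0.03 -0.06  0.07] F [-0.2  1.1 -1.4] M [ 0.03 -0.31 -0.02] grip 0.0535 64.39263781998307 q [-18.2  31.   22.8  95.9  -5.2 -19.4]
(163, array([-0.0135,  0.0306,  0.5666, -0.1293]), array([-0.8,  1.8]), np.float64(0.1634), np.float64(0.0013))
```

View pics/over.png

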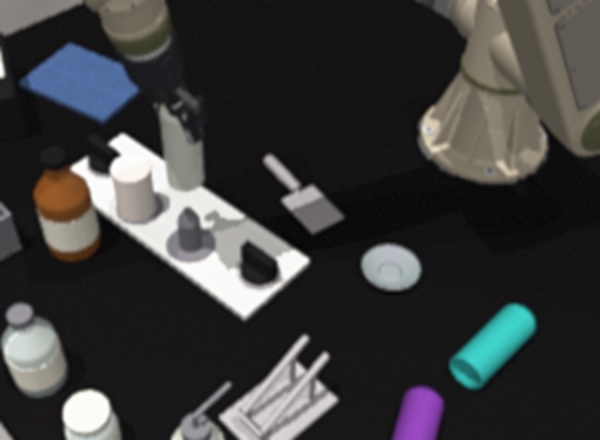

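```bash
python3 -m pendant '[[0,-0.06,0,0,0,0],[-0.13,0,0.48,0,0,0],[-0.18,0,0.68,0,0,0],[-0.18,0,0.68,0,0,0],[-0.18,0,0.68,0,0,0],[-0.13,0,0.48,0,0,0],[0,0,0,0,0,0],[0,0,0,0,0,0]]'
python3 -c "
from h import *; delta([.5614,-.1308,.1015])"
```

```text
clock: 27.25
tool_pos: [0.561, -0.1317, 0.1551]
ee_rot: [[-0.965, -0.033, -0.26], [-0.031, 0.999, -0.01], [0.26, -0.002, -0.966]]
contact_force: [-0.1, -0.2, -1.4]
grip_width: 0.0536
grip_force: 64.4
t 27.25 tcp [ 0.561  -0.1317  0.1551] z [-0.26  -0.01  -0.966] yawy 91.9 units [-0.48  0.03  1.72] F [-0.1 -0.2 -1.4] M [ 0.04 -0.32  0.05] grip 0.0536 64.3904621573165 q [-18.4  32.4  12.1  83.8  -5.3 -19.6]
```

No contact so far, and the rim is about 69 mm above the bench, past the peg's tip. Continuing down.

```bash
python3 -m pendant '[[-0.11,0.02,0.4,0,0,0],[-0.11,0,0.4,0,0,0],[-0.11,0,0.4,0,0,0],[-0.08,0,0.3,0,0,0],[0,0,0,0,0,0],[0,0,0,0,0,0]]'
python3 -c "
from h import *; delta([.5614,-.1308,.1015])"
```

```text
clock: 27.85
tool_pos: [0.561, -0.1314, 0.1079]
ee_rot: [[-0.965, -0.032, -0.26], [-0.03, 0.999, -0.01], [0.26, -0.002, -0.966]]
contact_force: [-0.3, -0.5, -1.4]
grip_width: 0.0536
grip_force: 64.4
t 27.85 tcp [ 0.561  -0.1314  0.1079] z [-0.26  -0.01  -0.966] yawy 91.8 units [-0.07  0.02  0.2 ] F [-0.3 -0.5 -1.4] M [-0.02 -0.28 -0.01] grip 0.0536 64.38580964226276 q [-18.4  33.8   7.8  78.1  -5.3 -19.6]
```

Fine steps now, until contact.

```bash
python3 -m pendant '[[-0.03,0,0.1,0,0,0],[0,0,0,0,0,0],[-0.015,0,0.05,0,0,0],[0,0,0,0,0,0]]'
python3 -m pendant '[[-0.015,0,0.05,0,0,0],[0,0,0,0,0,0]]'
python3 -m pendant '[[-0.015,0,0.05,0,0,0],[0,0,0,0,0,0]]'
```

```text
clock: 28.25
tool_pos: [0.5614, -0.1315, 0.1036]
ee_rot: [[-0.965, -0.032, -0.259], [-0.03, 0.999, -0.01], [0.259, -0.002, -0.966]]
contact_force: [1.1, -0.2, -1.6]
grip_width: 0.0537
grip_force: 64.4
clock: 28.45
tool_pos: [0.5616, -0.1316, 0.103]
ee_rot: [[-0.966, -0.032, -0.258], [-0.03, 0.999, -0.011], [0.258, -0.002, -0.966]]
contact_force: [0.2, 0.6, 4.5]
grip_width: 0.0534
grip_force: 64.8
clock: 28.65
tool_pos: [0.5617, -0.1316, 0.103]
ee_rot: [[-0.966, -0.032, -0.257], [-0.03, 0.999, -0.011], [0.257, -0.003, -0.966]]
contact_force: [-2.0, 0.8, 12.1]
grip_width: 0.0538
grip_force: 65.4
```

Run:
```python
from fit import *
from plant import manip
d=manip.get_image("scene"); print(fit(d,(.567,-.13),.018,.085))
a=d["pixels"][80:280,190:430,::-1]; cv2.imwrite("pics/down.png",cv2.resize(a,None,fx=3,fy=3))
```

```text
(148, array([ 0.0009,  0.0406,  0.5675, -0.1321]), array([0.1, 2.3]), np.float64(0.0235), np.float64(0.0016))
```

View pics/down.png

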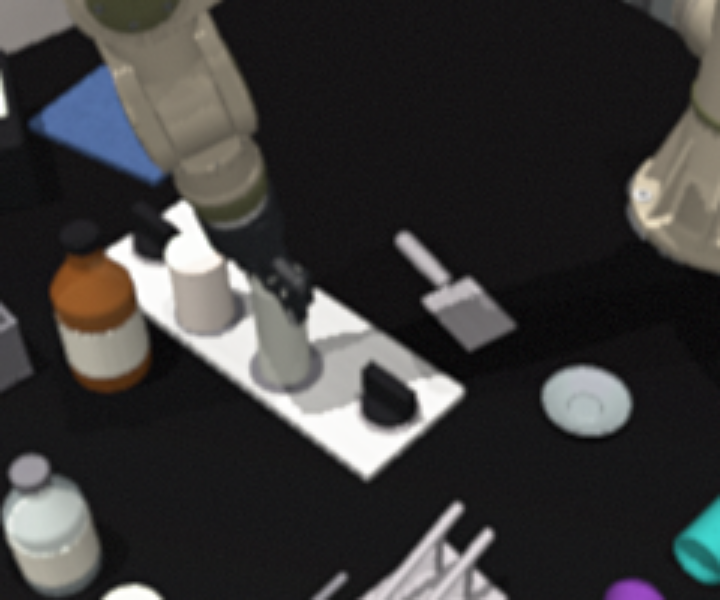

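The vessel sits on the peg at crop (283,330) with its rim on the plate collar. The fit puts its axis at (0.5675,-0.132) and near upright. Releasing and backing off along the tool axis.

```bash
python3 -m pendant '[[0,0,0,0,0,0],[0,0,0,0,0,0],[0,0,0,0,0,0],[0,0,0,0,0,0],[0,0,0,0,0,0],[0,0,0,0,0,0]]' 1
python3 -m pendant '[[0,0,-0.3,0,0,0],[0,0,-0.5,0,0,0],[0,0,-0.7,0,0,0],[0,0,-0.9,0,0,0],[0,0,-0.9,0,0,0],[0,0,-0.9,0,0,0],[0,0,-0.8,0,0,0],[0,0,0,0,0,0]]'
python3 -m pendant '[[0.8,0.3,-0.3,0,0,0],[0.9,0.3,-0.3,0,0,0],[0.9,0.3,-0.3,0,0,0],[0.9,0.3,-0.3,0,0,0],[0.9,0.3,-0.3,0,0,0],[0.6,0,0,0,0,0],[0,0,0,0,0,0],[0,0,0,0,0,0]]'
python3 - <<'E'
from fit import *
from plant import manip
delta([.5,-.1,.3])
d=manip.get_image("scene"); e=manip.get_image("top"); print(fit(d,(.567,-.13),.018,.14),fit(e,(.567,-.13),.03,.14))
for q in(d,e):
    W=cloud(q); m=(np.hypot(W[...,0]-.57,W[...,1]+.132)<.045)&(W[...,2]>.145)&(W[...,2]<.175); print("top",m.sum(),W[m].mean(0))
    for c in((.522,-.016),(.567,-.373)):
        m=(np.hypot(W[...,0]-c[0],W[...,1]-c[1])<.05)&(q['pixels'].max(-1)<90)&(W[...,2]>.05)&(W[...,2]<.07); p=W[m]
        if len(p)>20: w,V=np.linalg.eigh(np.cov(p[:,:2].T)); print("knob",np.degrees(np.arctan2(V[1,1],V[0,1])))
a=cv2.resize(d["pixels"][90:330,170:490,::-1],(640,480)); cv2.imwrite("pics/end.png",a)
E
```

```text
clock: 29.3
tool_pos: [0.5614, -0.1315, 0.1002]
ee_rot: [[-0.965, -0.032, -0.259], [-0.03, 0.999, -0.01], [0.26, -0.002, -0.966]]
contact_force: [-0.5, 0.8, 1.0]
grip_width: 0.0856
grip_force: 0.0
clock: 30.1
tool_pos: [0.6021, -0.1303, 0.2492]
ee_rot: [[-0.967, -0.032, -0.253], [-0.03, 0.999, -0.012], [0.253, -0.004, -0.967]]
contact_force: [0.8, 0.1, -0.0]
grip_width: 0.0853
grip_force: 0.0
clock: 30.9
tool_pos: [0.4658, -0.0891, 0.3273]
ee_rot: [[-0.966, -0.032, -0.258], [-0.03, 0.999, -0.01], [0.258, -0.002, -0.966]]
contact_force: [1.0, -0.7, -0.2]
grip_width: 0.0858
grip_force: 0.0
t 30.9 tcp [ 0.4658 -0.0891  0.3273] z [-0.258 -0.01  -0.966] yawy 91.8 units [-1.32 -0.4   0.59] F [ 1.  -0.7 -0.2] M [-0.03 -0.22  0.01] grip 0.0858 0.0 q [-17.4  18.7  15.  100.5  -5.  -18.5]Traceback (most recent call last):
  File "<stdin>", line 4, in <module>
  File "fit.py", line 11, in fit
    return len(p),s.x.round(4),np.degrees(s.x[:2]).round(1),p[:,2].min().round(4),np.sqrt((f(s.x)**2).mean()).round(4)
                                                            ~~~~~~~~~~^^
    return umr_minimum(a, axis, None, out, keepdims, initial, where)
ValueError: zero-size array to reduction operation minimum which has no identity
```

Run:
```python
from fit import *
from plant import manip
d=manip.get_image("scene"); print(fit(d,(.567,-.13),.018,.14))
W=cloud(d); m=(np.hypot(W[...,0]-.57,W[...,1]+.132)<.045)&(W[...,2]>.145)&(W[...,2]<.175); print("top",m.sum(),W[m].mean(0),np.percentile(W[m][:,2],[5,95]))
for c in((.522,-.016),(.567,-.373)):
    m=(np.hypot(W[...,0]-c[0],W[...,1]-c[1])<.05)&(d['pixels'].max(-1)<90)&(W[...,2]>.05)&(W[...,2]<.07); p=W[m]
    if len(p)>20: w,V=np.linalg.eigh(np.cov(p[:,:2].T)); print("knob",np.degrees(np.arctan2(V[1,1],V[0,1])))
cv2.imwrite("pics/end.png",cv2.resize(d["pixels"][90:330,170:490,::-1],(640,480)))
```

```text
(360, array([ 0.0036,  0.0021,  0.5678, -0.1321]), array([0.2, 0.1]), np.float64(0.0214), np.float64(0.0015))
top 164 [ 0.57112965 -0.12640988  0.15106875] [0.14563557 0.15498274]
knob 97.23642021128272
knob 96.21872136946754
```

View pics/end.png

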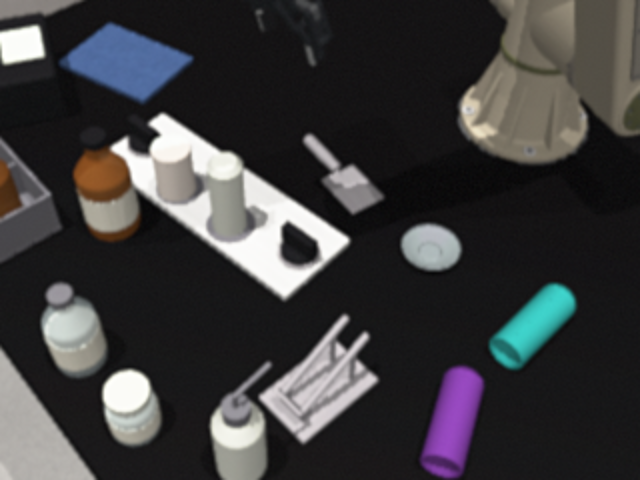

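The vessel stands upright on the free peg at crop (226,200), tilted by no more than 0.2° and with its top at 0.154. The knobs read 97.2° and 96.2°, which matches their stops. The beaker and both bottles are undisturbed, and the gripper is clear.

```bash
python3 -c "
from plant import manip; print(manip.job_done())"
```

```text
the job is handed in; nothing more can be done
None
```

The job is handed in after about 31 s of robot time: both knobs are clamped at their stops, the vessel stands squarely upside down on the free peg, and the beaker and both bottles are where they were.

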